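Lock a wooden car blank in the drilling jig

TASK

Push the notched wooden car blank along the jig's channel until its nose is right against the end stop, without lifting it. Then reach down through the window of the blue guard and press the red lever pad fully down, so that the lever's tooth locks into the notch, and take the hand away. Do not touch the guard at any time, and leave the jar, the screwdriver and the computer mouse where they are.

Things in the scene. Friction and masses are not known exactly. Their poses are not given: they have to be found in the camera images.
- jig: Fixed drilling jig; origin on the bench below the lever's tooth; x runs along the channel, away from the robot, y left, z up. Base plate 8 mm thick, jig x -225 to 75, y -170 to 170 mm. Channel centred on y = 0, open on top and at the near end, between rails with inner faces at y = +-24 mm, 6 mm thick, tops 20 mm above the bench, x -195 to 40 mm. Nothing spans it nearer than x = -12 mm.
- blank: Loose wooden block in the channel, 150 long (its x, along the channel), 44 wide, 32 mm high, about 0.16 kg; origin at the centre of its underside, 8 mm above the bench. A notch 16 mm wide, 14 mm deep crosses its top 35 mm ahead (+x) of the origin. Starts 30 to 65 mm short of the stop; home, its origin is at jig x = -35 mm with the notch under the tooth. Slides with a few N or less.
- blank_tail (a point): Centre of the blank's flat rear end face (the face towards the robot), at half its height, 24 mm above the bench; axes as the blank's. Pushing here along jig +x slides the blank.
- stop_face (a point): Centre of the dark end stop's face towards the robot, at jig x = +40 mm, 24 mm above the bench. The stop is 60 mm wide, its top 30 mm above the bench. The blank's nose must rest against it.
- tooth_tip (a point): Lower tip of the tooth under the lever's bar, over the channel's centre line: 8 mm long along the channel, 24 mm across, tip 43 mm above the bench with the lever up (3 mm over the blank). It comes down 12 mm into the notch; if the blank is not home it lands on the blank or in front of it.
- guard: Blue sheet-metal guard fixed on the jig right of the channel: closed near, far and right sides, flat top frame with a square window; 114 x 114 mm outside, centred on jig x = 0, y = -90 mm, its top 88 mm above the bench. Origin under its centre, 8 mm above the bench; axes as the jig's. Must not be touched.
- window (a point): Centre of the guard's window, level with the top of the frame (88 mm above the bench). The window is 90 x 90 mm, sides along the jig's axes; the frame is 8 mm thick.
- pad_top (a point): Centre of the top face of the red pad on the lever's end, 44 x 44 mm, under the middle of the window. About 71 mm above the bench with the lever up (17 mm below the top of the window frame) and 50 mm with the lever fully down.
- lever (a joint): Lever angle in rad: 0 up, 0.10 fully down on its stop; starts 0 to 0.012. Hinged along jig x left of the channel (jig y = 120 mm, 60 mm above the bench; posts 74 mm high). Its steel bar, 20 mm wide, top at 64 mm, crosses the channel and ends under the window. The pad, 210 mm from the hinge, goes down 21 mm in all and takes about 5 N. Stays where it is left (friction, no spring).
- jar: Screw jar with a lid, 52 mm across, 75 mm high, standing on the bench; origin under its centre. Leave alone.
- screwdriver: Red-handled screwdriver, about 0.2 m long, lying on the bench left of the jig, its length along its x axis. Leave alone.
- mouse: Black computer mouse, 100 x 58 x 31 mm, on the bench; origin under its centre. Leave alone.
There are look-alikes about, which are no part of the job. What is meant by the blank is not purple or turquoise, and is the larger of those in its own colour.

How it is judged:
On the way, in this order (a step that is already met when the one before it is completed fails the run):
1. the blank is pushed home against the end stop (within 3.5 mm) while the lever is still up (x of blank in the frame of jig above -0.0385 m and value of joint lever below 0.03 rad), for 0.1 s.
2. the fingers press the red pad down to the lever's stop (x of blank in the frame of jig above -0.0385 m and value of joint lever above 0.085 rad and contact force between the fingers and lever_c2 above 0.5 N), for 0.05 s.
At the end, for the whole second after the job is handed in: The blank lies flat in the channel with its nose within 3.5 mm of the end stop, at rest, and the lever is fully down (joint above 0.085 of 0.10 rad) with its tooth in the notch (x of blank in the frame of jig above -0.0385 m and value of joint lever above 0.085 rad and z of blank in the frame of jig below 0.012 m and linear speed of blank below 0.01 m/s); the robot touches nothing.
It fails at once if the robot touches the blue guard (contact force between any of the fingers, the arm and guard above 0.3 N).
It fails at once if the blank is lifted by more than 6 mm or tipped (z of blank in the frame of jig above 0.014 m or angle between blank's own z axis and vertical above 0.15 rad).
It fails at once if the jar is moved by more than 15 mm (distance of jar from where it was at the start of the episode above 0.015 m).
It fails at once if the screwdriver is moved by more than 15 mm (distance of screwdriver from where it was at the start of the episode above 0.015 m).
It fails at once if the mouse is moved by more than 15 mm (distance of mouse from where it was at the start of the episode above 0.015 m).
It also fails if it takes over 45 s, if anything falls off the work surface, if the arm or the gripper's body presses on something with over 40 N, if the wrist force passes 120 N, or if a joint passes its speed limit or range.

ROBOT

A 7-joint arm with a two-finger parallel gripper is mounted at the origin on the work surface. World frame = base frame: x ahead of the robot, y to its left, z up, the work surface at z = 0. Lengths are in m, angles in rad, forces in N, time in s.
With the tool pointing down it reaches from about 0.425 to 0.925 m from the base axis. Payload 6.8 kg.
Tool frame: the origin (TCP) lies at the very end of the fingers, on their centre line; the grasp point (between the pads) lies 19 mm behind it; z points along the fingers, y is the line along which they close (so a half turn about z gives the same grasp; the last joint's range is limited). The gripper opens to 85 mm and grips with 20 to 120 N. Pads are 22 mm wide; open, the fingers measure 114 mm over their backs; the gripper's body (76 mm by 85 mm) begins 54 mm behind the grasp point. The pads swing forward as they close: fully open they stand 13 mm farther back than shut.
Start: joints at [1.225, 0.477, 0.022, 1.555, -0.011, 1.109, -0.083], TCP at [0.159, -0.656, 0.231] pointing down, gripper open.
Joint ranges: [-2.96, 2.96], [-0.34, 2.1], [-1.41, 1.46], [0.24, 2.44], [-1.37, 4.51], [0.17, 1.92], [-2.96, 2.96]. Speed limits (rad/s): [2.39, 2.39, 3.14, 3.14, 3.14, 3.14, 3.14].

INTERFACE

Orientations are given as a rotation vector (axis times angle).
In Python, from bench import get_obs, viewer, r gives the robot as it stands. The module is installed in compiled form; this text tells all that it offers.
- The arm moves only by the tool play_rows, never from a script. Its argument "commands" is a list that holds one entry, the list of rows, each a list of 5 numbers: the gripper's target within -1 to 1 (shut at 1, half-way at 0, fully open at -1), then the shift along the tool's x, y, z scaled (see below), then the turn about the tool's z scaled (see below). A call has 1 to 12 rows; each row is the pose to reach, as a shift and turn from the pose commanded when the call began, along the tool's axes at that moment; what a row does not reach only later rows make up. The controller multiplies each number of a shift by 0.2 m and each number of a turn by pi/2 rad. A row lasts 1/12 s, in which the tool goes at most 41.7 mm and 7.16 degrees, less where a joint would pass 70% of its speed; a pose out of reach is approached as far as the arm can. A call with a number of a shift or a turn outside -1 to 1 is refused whole. A call with a gripper value outside its range is refused whole. The fingers move at their own pace and stop on an object; "grip_force" is the grip in N (left out, the last holds). Time passes only in rows, so rows that repeat a pose let the fingers close. It gives the time, the measured TCP pose, the force, the opening and the grip force at its end, in the units of the state.
- get_obs(): the state, without advancing time (a new reading comes with each control period).
- viewer.grab_frame(name): name is "side" or "top" or "wrist"; returns a dict with "pixels" (400x640x3 uint8, red, green, blue), "fovy" (degrees; the focal length in pixels is half the picture's height over the tangent of half this angle, whatever the lens; pixels are square), "cx", "cy" (the principal point, pixels), "world_to_cam" (4x4, takes a point from world to camera coordinates); the wrist camera has in their place "hand_eye" (4x4, takes a point from camera to tool coordinates, whose origin is the TCP and whose axes are the flange's). Camera axes: x right, y up, looking along -z (the intrinsics and any distortion apply to the point x, -y, -z); pixel columns grow to the right and rows downward; lengths in m; the calibration is good to about 2 mm. The wrist camera is an equidistant fisheye: a pixel r from the principal point sees the ray r / f radians off the axis. A picture is of the moment at which its call begins: read the wrist's pose just before it. There is no depth.
- r.hand_in(): hands the job in; it is judged then, once.
Trained networks look in a picture, given as the dict that the camera call returned (one of the last four; its "shot" number tells which), for a name from the list of things; names that differ only in an ending like _2 or _b are one class to them, and where a whole thing is asked for, a point or a joint stands for the part that bears it (a point fixed in the world has none). Each returns a list of dicts, best first, with "score" (0 to 1); they miss things now and then, are a little off and sometimes report something else, mostly with a low value. They report only what shows in the picture. A call takes as long as a camera call. They do not tell look-alikes from the thing itself.
- viewer.trace(picture, thing): "pixels" (400x640 bool, what is visible of it) and "rect" ([left, top, right, bottom] in pixels, round what is visible of it).
The state is a dict: "clock": time; "joints": joint angles; "qvel": joint speeds; "tau": joint torques, N m; "tcp_pos": TCP position; "orientation": TCP orientation; "contact_force": force on the tool from outside, world axes, zero at the start; "moment": the same for the moment, N m; "grip_width": finger opening in m; "gripper_force": force on a finger pad.
Only numpy, scipy, OpenCV 4.12 (cv2) and the standard library are available. Lean on these libraries where they do the work, as an engineer would, in place of code of your own. Each camera call takes 0.05 s, during which the arm holds its last target. There are 200 camera calls.

## Working session

There is one attempt and no reset: what is moved stays moved. The work goes in short steps, Python scripts to look and compute and a tool call to move; the robot and the scene stay as the last step left them, time stands still between calls to the robot, and variables do not carry over. Pictures are saved under pics/ and viewed, at most 10 in all, crops included, and the job is handed in when it is done.

Besides the shell and the picture viewer there is one more tool, called by a JSON object that holds its "method" and its "body". play_rows: Moves the arm, as the interface text tells. Shifts and turns lie within -1 to 1; 1 stands for 0.2 m of shift or pi/2 rad of turn. Its arguments: {"type":"object","properties":{"commands":{"type":"array","items":{"type":"array","items":{"type":"array","items":{"type":"number","minimum":-1,"maximum":1}}}},"grip_force":{"type":"number"}},"required":["commands"]}

```bash
mkdir -p pics; cat > h.py <<'E'
import numpy as np, cv2
from bench import get_obs, viewer, r
def save(p,name,box=None,s=1):
    im=p["pixels"][...,::-1]
    if box: im=im[box[1]:box[3],box[0]:box[2]]
    if s!=1: im=cv2.resize(im,None,fx=s,fy=s,interpolation=cv2.INTER_CUBIC)
    cv2.imwrite("pics/"+name+".png",im)
def f(p): return 200/np.tan(np.radians(p["fovy"])/2)
def proj(p,X):
    X=np.atleast_2d(X); c=X@p["world_to_cam"][:3,:3].T+p["world_to_cam"][:3,3]
    return np.c_[p["cx"]-f(p)*c[:,0]/c[:,2], p["cy"]+f(p)*c[:,1]/c[:,2]]
def back(p,uv,z):
    W=np.linalg.inv(p["world_to_cam"]); uv=np.atleast_2d(uv)
    d=np.c_[(uv[:,0]-p["cx"])/f(p),-(uv[:,1]-p["cy"])/f(p),-np.ones(len(uv))]@W[:3,:3].T
    o=W[:3,3]; return o+d*((z-o[2])/d[:,2])[:,None]
E
python3 - <<'E'
from h import *
print(get_obs())
for n in ("top","side"):
    p=viewer.grab_frame(n); save(p,n+"0"); print({k:v for k,v in p.items() if k!="pixels"})
    for t in ("jig","blank","guard","pad_top","jar","mouse","screwdriver","lever","tooth_tip"):
        for d in viewer.trace(p,t)[:4]:
            m=d["pixels"]; ys,xs=np.nonzero(m); print(n,t,round(d["score"],2),d["rect"],m.sum(),xs.mean().round(1),ys.mean().round(1),p["pixels"][m].mean(0).round())
E
```

```text
{'clock': 0.0, 'joints': array([ 1.22490942,  0.47776209,  0.02234835,  1.55642842, -0.01146922,
        1.10930386, -0.0831173 ]), 'qvel': array([-6.25781189e-06,  1.94777760e-03, -1.57651267e-04, -7.89411387e-04,
       -1.24922336e-03,  8.55176901e-04, -9.11500418e-05]), 'tau': array([ 5.06067718e-04, -5.96454334e+01,  1.60783555e+00, -2.81194675e+01,
        1.24022673e-02,  9.36268450e-03, -2.46285578e-05]), 'tcp_pos': array([ 0.1588343 , -0.65545079,  0.2303611 ]), 'orientation': array([-3.11769040e+00, -3.72446262e-01,  5.81133608e-04]), 'contact_force': array([ 0.04875321,  0.01083165, -0.12002844]), 'moment': array([ 0.01503928, -0.01073942, -0.01739961]), 'gripper_force': 0.0, 'grip_width': 0.08570641254936975}
{'fovy': 55.003940042569525, 'cx': 321.81987800612035, 'cy': 198.85339975100683, 'world_to_cam': array([[-0.01145563, -0.99990805, -0.00725634,  0.03758805],
       [ 0.98744935, -0.01245547,  0.15744411, -0.63732467],
       [-0.15752001, -0.00536165,  0.98750124, -0.90845646],
       [ 0.        ,  0.        ,  0.        ,  1.        ]]), 'shot': 1}
top jig 0.6 [24
[... 1963 characters left out ...]
de guard 0.9 [287.3, 226.2, 343.7, 291.8] 1808 314.8 261.4 [30. 52. 79.]
side pad_top 0.62 [307.0, 182.8, 328.6, 260.7] 805 317.4 228.1 [137.  78.  71.]
side jar 0.75 [253.8, 300.9, 284.7, 336.2] 809 268.4 318.4 [142. 129. 110.]
side mouse 0.97 [289.0, 320.4, 336.4, 359.3] 1332 314.1 338.1 [33. 28. 21.]
side mouse 0.3 [260.3, 216.1, 312.0, 240.5] 888 281.1 227.1 [113.  73.  38.]
side screwdriver 0.6 [259.3, 149.8, 325.4, 174.9] 374 280.6 161.9 [128.  39.  18.]
side lever 0.81 [307.3, 180.1, 326.0, 263.9] 772 317.4 228.2 [137.  76.  69.]
side lever 0.62 [285.5, 225.7, 343.7, 290.3] 1827 314.9 261.4 [30. 53. 80.]
side tooth_tip 0.86 [304.4, 182.2, 327.3, 263.8] 848 317.7 226.1 [136.  79.  71.]
```

```bash
python3 - <<'E'
import cv2
a=cv2.imread("pics/top0.png")[110:310,210:410]; b=cv2.imread("pics/side0.png")[150:300,200:400]
cv2.imwrite("pics/t0c.png",cv2.resize(a,(600,600),interpolation=cv2.INTER_CUBIC));cv2.imwrite("pics/s0c.png",cv2.resize(b,(800,600),interpolation=cv2.INTER_CUBIC))
E
```

```text
(no output)
```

View pics/t0c.png

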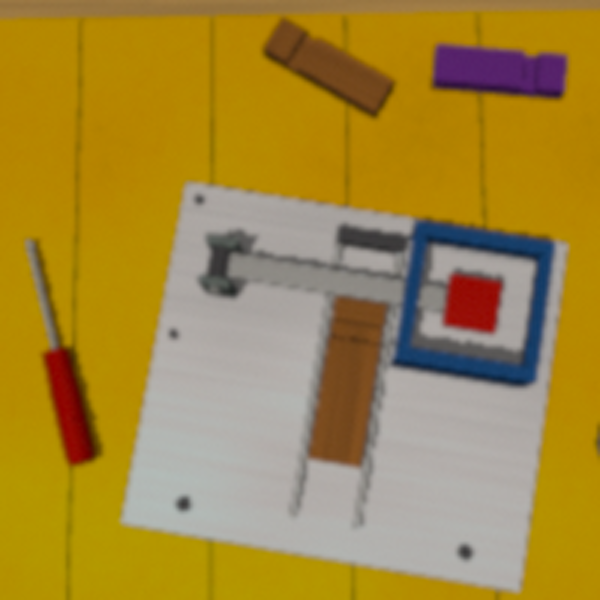

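View pics/s0c.png

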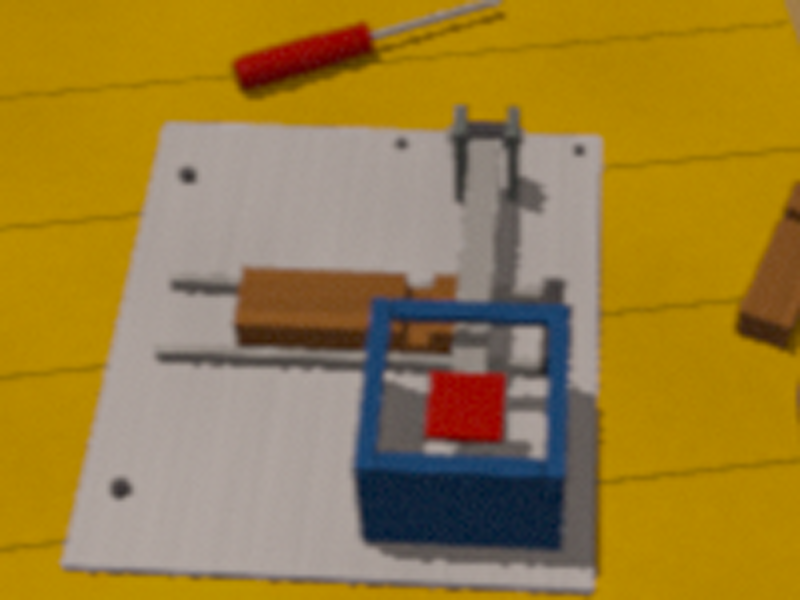

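The top view shows the jig turned clockwise. The brown blank in the channel has its rear edge at about (320,264) px and its notch near the bar. The pad is in the window at about (368,211). The side view agrees, and the blank's tail is at about (260,223). Next I'll fit the jig pose to the corners.

```bash
cat > fit.py <<'E'
from h import *
from scipy.optimize import least_squares
T=viewer.grab_frame("top"); S=viewer.grab_frame("side")
P=np.array([[75,170,8],[75,-170,8],[-225,-170,8],[-225,170,8]])/1e3
G=np.array([[57,-33,88],[57,-147,88],[-57,-147,88],[-57,-33,88]])/1e3
t=lambda a:np.array(a)/3+[210,110]-.33
s=lambda a:np.array(a)/4+[200,150]-.37
obs=[(T,P,t([(187,182),(567,242),(520,592),(122,523)])),(T,G,t([(415,220),(553,241),(533,383),(395,362)])),
     (S,P,s([(603,135),(595,592),(63,570),(163,123)])),(S,G,s([(570,306),(565,472),(358,465),(372,299)]))]
def w(q,X): c,n=np.cos(q[2]),np.sin(q[2]); return np.c_[X[:,:2]@np.array([[c,n],[-n,c]])+q[:2],X[:,2]]
def res(q,o): return np.concatenate([(proj(p,w(q,X))-uv).ravel() for p,X,uv in o])
for o in (obs,obs[:2],obs[2:]):
    R=least_squares(res,[.6,0,0.],args=(o,),loss="soft_l1"); print(R.x.round(4),np.degrees(R.x[2]),R.fun.round(1))
    if o is obs: q=R.x
c,n=np.cos(q[2]),np.sin(q[2]); M=np.array([[c,n],[-n,c]])
tj=lambda p,uv,z:((back(p,uv,z)[:,:2]-q[:2])@M.T*1e3).round(1)
print("tail",tj(T,t([(308,458),(362,466)]),.04),tj(S,s([(243,268),(237,318)]),.04))
print("pad",tj(T,t([(447,272),(503,280),(497,332),(444,324)]),.071),tj(S,s([(432,372),(506,374),(504,442),(427,437)]),.071))
print("pad world",w(q,np.array([[0,-.09,.071],[-.1,0,0]])))
o=get_obs(); print(o["tcp_pos"],o["orientation"])
E
python3 fit.py
```

```text
[ 0.6209  0.0081 -0.1738] -9.959733860512772 [-0.6 -0.6  0.5 -0.3  0.4 -0.2 -0.6  0.3  0.1 -0.7  1.  -0.2  1.3 -0.6
 -0.5 -1.4 -0.8 -0.2 -0.2 -0.6 -1.  -0.7 -0.4 -0.5  0.1 -0.6  0.3  1.4
 -1.8  1.  -0.3 -0.6]
[ 0.6198  0.0087 -0.1743] -9.98486171879366 [-0.8 -0.2  0.3  0.1  0.2  0.3 -0.8  0.6 -0.1 -0.2  0.8  0.3  1.1 -0.1
 -0.7 -0.9]
[ 0.6219  0.0075 -0.1727] -9.896065009296116 [-0.5 -0.1  0.4 -0.4 -0.5 -0.4 -0.1 -0.4  0.6 -0.5  0.9  1.5 -1.2  1.2
  0.2 -0.4]
tail [[-145.3   22.2]
 [-144.5  -22.5]] [[-143.9   21.1]
 [-142.2  -16.8]]
pad [[  20.5  -65.6]
 [  21.3 -111.4]
 [ -21.5 -112.6]
 [ -21.9  -69.5]] [[ -19.8  -71.8]
 [  22.   -71.3]
 [  22.8 -116.1]
 [ -19.5 -114.7]]
pad world [[ 0.60529703 -0.08051155  0.071     ]
 [ 0.52237012  0.02542771  0.        ]]
[ 0.15899463 -0.65601579  0.23130984] [-3.11941994e+00 -3.72561332e-01 -1.02364785e-05]
```

{"method": "play_rows", "body": {"commands": [[[1,0.13,-0.12,0,0.04],[1,0.26,-0.24,0,0.08],[1,0.39,-0.36,0,0.12],[1,0.52,-0.48,0,0.16],[1,0.65,-0.6,0,0.2],[1,0.78,-0.72,0,0.24],[1,0.93,-0.83,0,0.26],[1,0.93,-0.83,0,0.26],[1,0.93,-0.83,0,0.26]]]}}

```text
clock: 1.85
tcp_pos: [0.3028, -0.4491, 0.2317]
orientation: [-3.131, 0.259, -0.001]
contact_force: [-0.7, 0.3, 0.2]
grip_width: -0.0003
gripper_force: 0.0
```

{"method": "play_rows", "body": {"commands": [[[1,0.09,-0.16,0,0.006],[1,0.18,-0.33,0,0.006],[1,0.27,-0.5,0,0.006],[1,0.36,-0.66,0,0.006],[1,0.455,-0.83,0,0.006],[1,0.455,-0.83,0,0.006]]]}}

```text
clock: 2.35
tcp_pos: [0.4235, -0.2971, 0.2317]
orientation: [-3.128, 0.268, -0.005]
contact_force: [0.8, 0.9, 0.2]
grip_width: 0.0
gripper_force: 0.0
```

{"method": "play_rows", "body": {"commands": [[[1,-0.03,-0.18,0,0],[1,-0.06,-0.36,0,0],[1,-0.1,-0.54,0,0],[1,-0.12,-0.72,0,0],[1,-0.14,-0.9,0,0],[1,-0.14,-0.9,0,0]]]}}

```text
clock: 2.85
tcp_pos: [0.4239, -0.1153, 0.2317]
orientation: [-3.128, 0.271, -0.001]
contact_force: [-0.4, 1.7, 0.3]
grip_width: 0.0003
gripper_force: 0.0
```

{"method": "play_rows", "body": {"commands": [[[1,0,-0.2,0,0],[1,0,-0.39,0.1,0],[1,0,-0.58,0.2,0],[1,-0.01,-0.78,0.38,0],[1,-0.01,-0.78,0.55,0],[1,-0.01,-0.78,0.55,0],[1,-0.01,-0.78,0.55,0],[1,-0.01,-0.78,0.55,0]]]}}

```text
clock: 3.52
tcp_pos: [0.4499, 0.0315, 0.122]
orientation: [3.128, -0.286, 0.0]
contact_force: [0.6, 1.0, 0.3]
grip_width: 0.0003
gripper_force: 0.0
```

```bash
python3 - <<'E'
from h import *
o=get_obs(); print(o["tcp_pos"],o["joints"])
p=viewer.grab_frame("wrist"); save(p,"w1"); print({k:v for k,v in p.items() if k!="pixels"})
E
```

```text
[0.44991007 0.03151503 0.1219623 ] [ 0.11176157  0.28812124 -0.3679613   2.15492578  0.156045    0.7229453
 -2.1126044 ]
{'fovy': 65.70646984690485, 'cx': 318.24471042729357, 'cy': 198.96322694930575, 'hand_eye': array([[-1.69761285e-03,  9.62982383e-01,  2.69558988e-01,
         6.89360957e-02],
       [ 9.99998030e-01,  1.35740544e-03,  1.44848439e-03,
        -8.10371453e-04],
       [ 1.02896411e-03,  2.69560916e-01, -9.62982790e-01,
        -1.42858006e-01],
       [ 0.00000000e+00,  0.00000000e+00,  0.00000000e+00,
         1.00000000e+00]]), 'shot': 5}
```

View pics/w1.png

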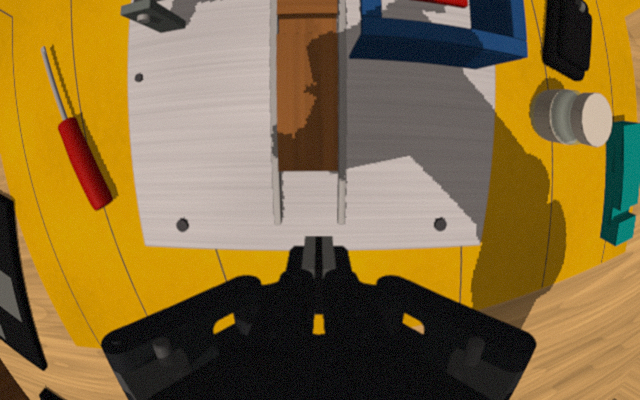

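The wrist view shows the blank's tail edge at (278–337,171) and the rails ending at (278,222) and (342,222). The shut fingers are at (318,240), so they sit slightly right of the channel centre. I'll compute the offset.

```bash
cat >> h.py <<'E'
from scipy.spatial.transform import Rotation as Ro
def wray(p,o,uv):
    ff=f(p); d=np.array(uv,float)-[p["cx"],p["cy"]]; rr=np.hypot(*d); th=rr/ff
    v=np.array([d[0]/rr*np.sin(th),-d[1]/rr*np.sin(th),-np.cos(th)]); H=p["hand_eye"]
    return H[:3,3],H[:3,:3]@v   # tool coords
def wback(p,o,uv,z):
    c,v=wray(p,o,uv); R=Ro.from_rotvec(o["orientation"]).as_matrix(); c=R@c+o["tcp_pos"]; v=R@v
    return c+v*(z-c[2])/v[2]
E
python3 - <<'E'
from h import *
o=get_obs(); p=viewer.grab_frame("wrist")
q=[.6209,.0081,-.1738]; c,n=np.cos(q[2]),np.sin(q[2]); M=np.array([[c,n],[-n,c]])
R=Ro.from_rotvec(o["orientation"]).as_matrix()
for nm,uv,z in (("tailL",(278,171),.04),("tailR",(337,171),.04),("railL",(278,222),.02),("railR",(342,222),.02),("guardNL",(349,54),.088),("guardNR",(526,60),.088)):
    X=wback(p,o,uv,z); print(nm,X.round(4),"jig",(M@(X[:2]-q[:2])*1e3).round(1),"tool",((X-o["tcp_pos"])@R*1e3).round(1))
print("tcp jig",M@(o["tcp_pos"][:2]-q[:2])*1e3)
for uv in ((105,345),(260,280),(290,260),(302,240)):
    C,v=wray(p,o,uv)
    for x in (-11,0,11): k=(x/1e3-C[0])/v[0]; print(uv,x,((C+k*v)*1e3).round())
E
```

```text
tailL [0.4833 0.057  0.04  ] jig [-144.    24.4] tool [ 27.4 -31.1  82.7]
tailR [0.4752 0.014  0.04  ] jig [-144.5  -19.4] tool [27.3 12.8 82.7]
railL [0.4375 0.0698 0.02  ] jig [-191.3   29.1] tool [-20.  -35.3 102.6]
railR [0.4276 0.0166 0.02  ] jig [-191.8  -25.1] tool [-20.   18.8 102.6]
guardNL [ 0.5502 -0.0036  0.088 ] jig [-67.6 -23.8] tool [104.3  16.5  34.9]
guardNR [ 0.5384 -0.1239  0.088 ] jig [ -58.4 -144.3] tool [114.6 136.8  34.9]
tcp jig [-171.87086925   -6.39627564]
(105, 345) -11 [-11. -85. -70.]
(105, 345) 0 [  0. -73. -80.]
(105, 345) 11 [ 11. -62. -90.]
(260, 280) -11 [-11. -30.  -9.]
(260, 280) 0 [  0. -26. -27.]
(260, 280) 11 [ 11. -22. -46.]
(290, 260) -11 [-11. -17.  14.]
(290, 260) 0 [  0. -15.  -7.]
(290, 260) 11 [ 11. -13. -29.]
(302, 240) -11 [-11. -12.  43.]
(302, 240) 0 [  0. -10.  18.]
(302, 240) 11 [11. -9. -8.]
```

{"method": "play_rows", "body": {"commands": [[[1,0,-0.035,0.15,-0.005],[1,0,-0.035,0.3,-0.005],[1,0,-0.035,0.42,-0.005],[1,0,-0.035,0.5,-0.005],[1,0,-0.035,0.5,-0.005],[1,0,-0.035,0.5,-0.005]]]}}

```text
clock: 4.12
tcp_pos: [0.4513, 0.0392, 0.0222]
orientation: [3.129, -0.273, 0.002]
contact_force: [0.8, -0.2, 1.0]
grip_width: 0.0
gripper_force: 0.0
```

{"method": "play_rows", "body": {"commands": [[[1,0.03,0,0,0],[1,0.06,0,0,0],[1,0.08,0,0,0],[1,0.1,0,0,0],[1,0.12,0,0,0],[1,0.14,0,0,0],[1,0.16,0,0,0],[1,0.18,0,0,0],[1,0.2,0,0,0],[1,0.22,0,0,0],[1,0.22,0,0,0]]]}}

```text
clock: 5.03
tcp_pos: [0.4951, 0.0325, 0.0214]
orientation: [-3.13, 0.271, -0.002]
contact_force: [0.4, 0.2, 0.4]
grip_width: 0.0
gripper_force: 0.0
```

{"method": "play_rows", "body": {"commands": [[[1,0.01,0,0,0],[1,0.02,0,0,0],[1,0.025,0,0,0],[1,0.03,0,0,0],[1,0.03,0,0,0]]]}}

```text
clock: 5.45
tcp_pos: [0.5, 0.0315, 0.0213]
orientation: [-3.13, 0.27, -0.001]
contact_force: [-1.7, 0.2, -0.1]
grip_width: 0.0001
gripper_force: 0.1
```

{"method": "play_rows", "body": {"commands": [[[1,0.01,0,0,0],[1,0.015,0,0,0],[1,0.02,0,0,0],[1,0.02,0,0,0]]]}}

```text
clock: 5.78
tcp_pos: [0.5018, 0.0311, 0.021]
orientation: [3.129, -0.269, -0.005]
contact_force: [-6.4, 1.6, 3.3]
grip_width: 0.0002
gripper_force: 3.2
```

```bash
python3 - <<'E'
from h import *
o=get_obs(); print(o["tcp_pos"],o["contact_force"])
T=viewer.grab_frame("top"); S=viewer.grab_frame("side")
g=lambda p,b:cv2.resize(p["pixels"][b[1]:b[3],b[0]:b[2],::-1],(400,400),interpolation=cv2.INTER_CUBIC)
cv2.imwrite("pics/push.png",np.hstack([g(T,(290,170,370,250)),g(S,(250,190,350,290))]))
E
```

```text
[0.50182157 0.03106315 0.02099868] [-6.35492897  1.5744358   3.28954974]
```

View pics/push.png

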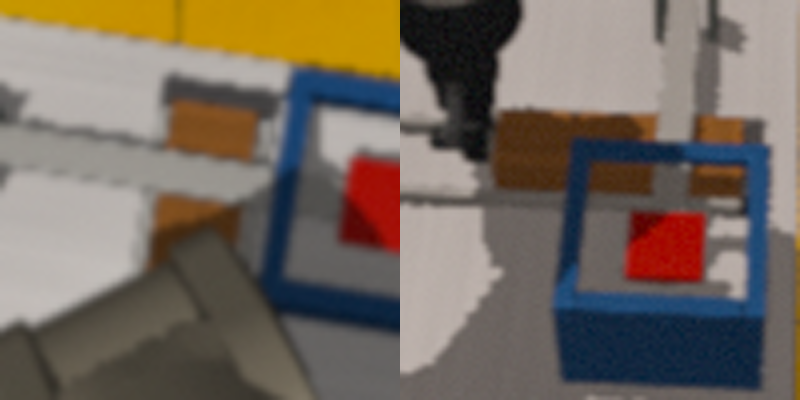

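Both views show the nose against the dark stop with the notch under the bar, and the force has risen to 6 N. I'll nudge it once more, back off and go up.

{"method": "play_rows", "body": {"commands": [[[1,0.01,0,0,0],[1,0.01,0,0,0],[1,-0.02,0,0,0],[1,-0.06,0,0,0],[1,-0.1,0,0,0],[1,-0.1,0,-0.18,0],[1,-0.1,0,-0.36,0],[1,-0.1,0,-0.54,0],[1,-0.1,0,-0.7,0],[1,-0.1,0,-0.7,0],[1,-0.1,0,-0.7,0]]]}}

```text
clock: 6.8
tcp_pos: [0.4852, 0.0343, 0.1632]
orientation: [-3.129, 0.271, -0.008]
contact_force: [0.5, 0.0, -0.9]
grip_width: -0.0002
gripper_force: 0.0
```

{"method": "play_rows", "body": {"commands": [[[1,0.14,0.09,0,0],[1,0.28,0.18,0,0],[1,0.42,0.28,0,0],[1,0.56,0.37,0,0],[1,0.69,0.46,0,0],[1,0.69,0.46,0,0],[1,0.69,0.46,0,0],[1,0.69,0.46,0,0]]]}}

```text
clock: 7.47
tcp_pos: [0.6028, -0.0793, 0.1595]
orientation: [-3.13, 0.27, 0.005]
contact_force: [-1.2, 0.2, -0.2]
grip_width: -0.0002
gripper_force: 0.0
```

```bash
python3 - <<'E'
from h import *
o=get_obs(); print(o["tcp_pos"],o["orientation"],o["joints"])
p=viewer.grab_frame("wrist");S=viewer.grab_frame("side"); save(S,"s3",(220,120,420,270),4); save(p,"w3")
for uv in ((290,260),(302,240)): pass
E
```

```text
[ 0.60279953 -0.07934557  0.15950049] [-3.12961847  0.26956799  0.00483371] [ 0.26592874  0.46390119 -0.31298491  1.76992861  0.17089301  0.93745824
 -1.86063796]
```

View pics/w3.png

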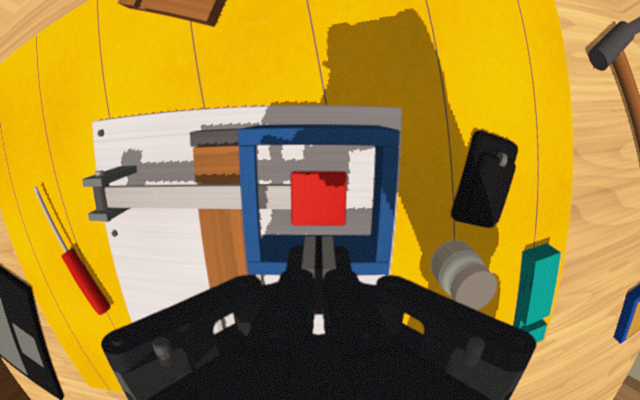

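View pics/s3.png

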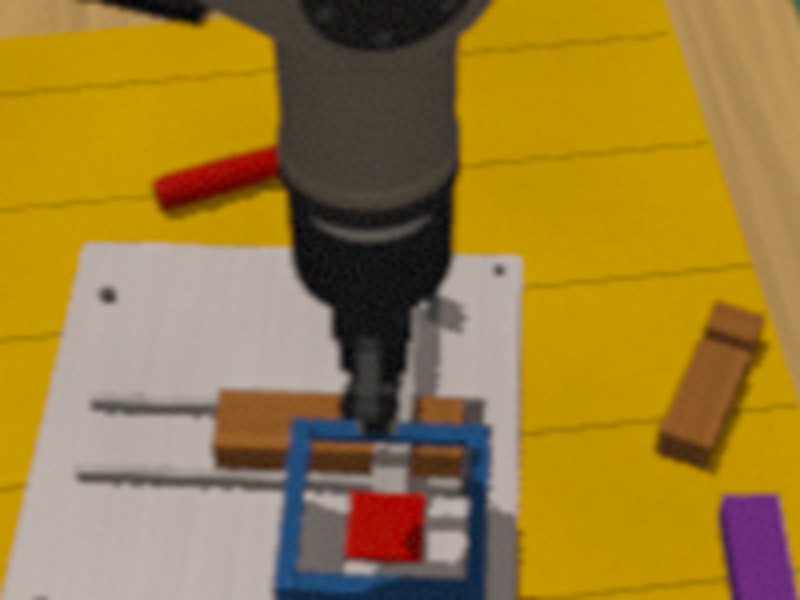

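The wrist view shows the red pad at (291–346,171–225) and the window's far edge at y≈145, with inner sides at x≈258 and 384. The side view shows the blank still home and the fingers above the window. Now the tool-frame offsets to the pad and window.

```bash
python3 - <<'E'
from h import *
o=get_obs(); p=viewer.grab_frame("wrist"); R=Ro.from_rotvec(o["orientation"]).as_matrix()
for nm,uv,z in (("pad",(291,171),.071),("pad",(345,171),.071),("pad",(347,225),.071),("pad",(291,225),.071),("gFL",(239,129),.088),("gFR",(400,128),.088),("winFL",(257,145),.088),("winFR",(384,145),.088)):
    X=wback(p,o,uv,z); print(nm,X.round(4),"tool",((X-o["tcp_pos"])@R*1e3).round(1))
E
```

```text
pad [ 0.6322 -0.0613  0.071 ] tool [ 26.1 -21.9  89.4]
pad [ 0.6252 -0.102   0.071 ] tool [26.1 19.3 89.4]
pad [ 0.5815 -0.0971  0.071 ] tool [-17.8  21.9  89.5]
pad [ 0.5892 -0.0528  0.071 ] tool [-17.7 -23.   89.5]
gFL [ 0.6716 -0.0326  0.088 ] tool [ 60.  -56.9  72.3]
gFR [ 0.6529 -0.1446  0.088 ] tool [60.6 56.6 72.3]
winFL [ 0.6578 -0.0432  0.088 ] tool [ 48.2 -44.2  72.3]
winFR [ 0.6426 -0.1313  0.088 ] tool [48.1 45.3 72.3]
```

{"method": "play_rows", "body": {"commands": [[[1,0.018,0,0.08,0],[1,0.018,0,0.18,0],[1,0.018,0,0.28,0],[1,0.018,0,0.37,0],[1,0.018,0,0.42,0],[1,0.018,0,0.45,0],[1,0.018,0,0.48,0],[1,0.018,0,0.51,0],[1,0.018,0,0.53,0],[1,0.018,0,0.55,0],[1,0.018,0,0.55,0]]]}}

```text
clock: 8.53
tcp_pos: [0.6075, -0.0801, 0.0517]
orientation: [-3.13, 0.269, 0.0]
contact_force: [-0.0, 0.1, 0.2]
grip_width: -0.0001
gripper_force: 0.0
```

{"method": "play_rows", "body": {"commands": [[[1,0,0,0.01,0],[1,0,0,0.02,0],[1,0,0,0.03,0],[1,0,0,0.03,0],[1,0,0,0.03,0]]]}}

```text
clock: 8.95
tcp_pos: [0.6085, -0.0801, 0.0499]
orientation: [3.129, -0.27, 0.003]
contact_force: [-13.7, 2.5, 34.1]
grip_width: -0.0002
gripper_force: 17.3
```

```bash
python3 - <<'E'
from h import *
o=get_obs(); print(o["tcp_pos"],o["contact_force"])
p=viewer.grab_frame("wrist");S=viewer.grab_frame("side")
g=lambda p,b:cv2.resize(p["pixels"][b[1]:b[3],b[0]:b[2],::-1],(400,400),interpolation=cv2.INTER_CUBIC)
cv2.imwrite("pics/press.png",np.hstack([g(p,(220,140,420,340)),g(S,(250,190,350,290))]))
E
```

```text
[ 0.60846672 -0.08012537  0.04985119] [-13.73244128   2.54567275  34.14433475]
```

View pics/press.png

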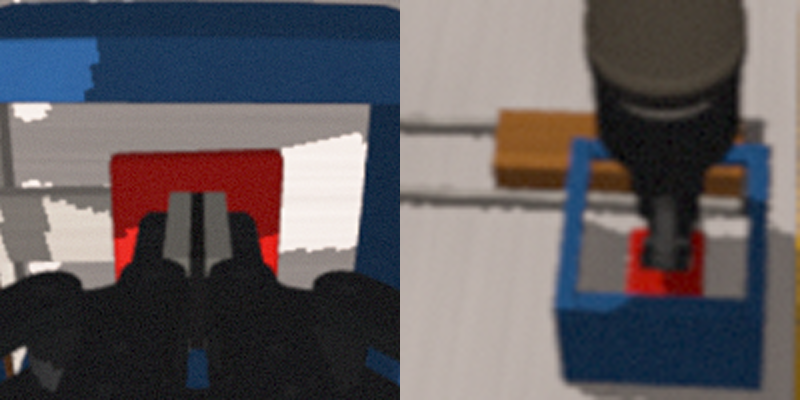

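The fingers are on the lowered pad, clear of the window frame, with 34 N at z = 0.050, so the lever is on its stop. Next I'll lift straight up.

{"method": "play_rows", "body": {"commands": [[[1,0,0,-0.03,0],[1,0,0,-0.1,0],[1,0,0,-0.25,0],[1,0,0,-0.4,0],[1,0,0,-0.55,0],[1,0,0,-0.7,0],[1,0,0,-0.8,0],[1,0,0,-0.8,0],[1,0,0,-0.8,0]]]}}

```text
clock: 9.8
tcp_pos: [0.6089, -0.0808, 0.2074]
orientation: [3.13, -0.271, 0.006]
contact_force: [-0.9, -0.2, -0.2]
grip_width: -0.0002
gripper_force: 0.0
```

{"method": "play_rows", "body": {"commands": [[[1,-0.15,0,0,0],[1,-0.3,0,0,0],[1,-0.45,0,0,0],[1,-0.6,0,0,0],[1,-0.6,0,0,0],[1,-0.6,0,0,0]]]}}

```text
clock: 10.3
tcp_pos: [0.4877, -0.0602, 0.2045]
orientation: [3.129, -0.27, -0.003]
contact_force: [0.3, 0.8, 0.1]
grip_width: -0.0002
gripper_force: 0.0
```

```bash
python3 - <<'E'
from h import *
o=get_obs(); print(o["tcp_pos"],o["contact_force"],o["clock"])
p=viewer.grab_frame("wrist");S=viewer.grab_frame("side")
g=lambda p,b:cv2.resize(p["pixels"][b[1]:b[3],b[0]:b[2],::-1],(400,400),interpolation=cv2.INTER_CUBIC)
cv2.imwrite("pics/end.png",np.hstack([g(p,(180,0,420,240)),g(S,(250,190,350,290))]))
E
```

```text
[ 0.48766814 -0.06016863  0.20449734] [0.34172759 0.82227897 0.08872941] 10.3
```

View pics/end.png

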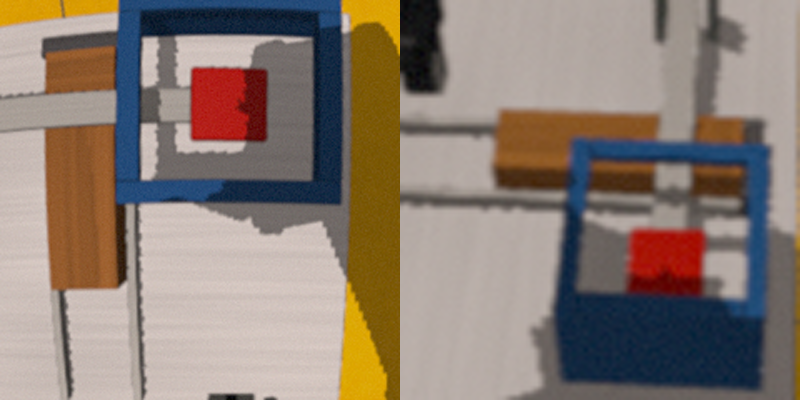

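The blank's nose is against the stop. The pad has stayed down: in the side crop its far edge is now at y≈230, compared with 212 before the press. The hand is clear, so I'm handing in.

```bash
python3 -c "
from bench import r
print(r.hand_in())"
```

```text
the job is handed in; nothing more can be done
None
```

I pushed the blank home against the stop, pressed the lever down until it met its stop (34 N), took the hand away without touching the guard, and handed the job in; the hand-in gave no verdict.

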